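# Stop the plate shaker and hold its cover half open

### The arm

A 6-joint arm with a two-finger parallel gripper is mounted at the origin on a cart in front of the work surface, level with it; the furniture and walls round the work are solid. World frame = base frame: x ahead of the robot, y to its left, z up, the work surface at z = 0. Lengths are in m, angles in rad, forces in N, time in s.
With the tool pointing down it reaches from about 0.375 to 0.975 m from the base axis. Payload 3.8 kg.
Tool frame: the origin (TCP) lies at the very end of the fingers, on their centre line; the grasp point (between the pads) lies 19 mm behind it; z points along the fingers, y is the direction in which the jaws open and shut (so a half turn about z gives the same grasp; the last joint's range is limited). The gripper opens to 85 mm and grips with 20 to 120 N. Pads are 22 mm wide; open, the fingers measure 114 mm over their backs; the gripper's body (76 mm by 85 mm) begins 54 mm behind the grasp point. The pads swing forward as they close: fully open they stand 13 mm farther back than shut.
Start: joints at [-1.352, 0.264, 1.604, -0, 1.274, -0.037], TCP at [0.171, -0.653, 0.203] pointing down, gripper open.
Joint ranges: [-2.63, 2.63], [-0.94, 2.18], [0.31, 2.57], [-1.31, 4.45], [0, 2.66], [-2.55, 2.55]. Speed limits (rad/s): [2.57, 2.57, 3.14, 3.14, 3.14, 3.14].

### API

Orientations are given as a rotation vector (axis times angle).
In Python, from workcell import status, read_camera, camera_info, order gives the robot as it stands.
- The arm moves only by the tool move_arm, never from a script. Its argument "deltas" is a list of rows, each a list of 3 entries, a list of its own where there are three numbers: the turn, a rotation vector about the world's x, y, z as a fraction of full scale, then the shift along the world's x, y, z as a fraction of full scale, then the closure, from -1 (fully open) to 1 (shut), so that 0 is half open. A call has 1 to 20 rows; each row is the pose to reach, as a shift and turn from the pose commanded when the call began; what a row does not reach only later rows make up. Full scale, the value 1, is 0.1 m for a shift and pi/2 rad for a turn. A row lasts 1/8 s, in which the tool goes at most 62.5 mm and 10.7 degrees, less where a joint would pass 70% of its speed; a pose out of reach is approached as far as the arm can. A call with a number of a shift or a turn outside -1 to 1 is refused whole. A call with a gripper value outside its range is refused whole. The fingers move at their own pace and stop on an object; "grip_force" is the grip in N (left out, the last holds). Time passes only in rows, so rows that repeat a pose let the fingers close. It gives the time, the measured TCP pose, the force and the opening at its end, in the units of the state.
- status.read_state(): the state, without advancing time (a new reading comes with each control period).
- read_camera(name): name is "side" or "top"; returns (picture, depth): 420x560x3 uint8, red, green, blue; 420x560 float32, m along the optical axis (not along the pixel's ray), 0 where there is no reading.
- camera_info(name): a dict with "K" (3x3 intrinsics, pixels), "R" (3x3) and "t" (3): a world point X has camera coordinates R X + t. Camera axes: x right, y down, z forward; pixel columns grow to the right and rows downward; lengths in m; the calibration is good to about 2 mm. A picture is of the moment at which its call begins. camera_info takes no time and is no camera call.
- order.finish_job(): hands the job in, once; it reports no verdict.
The state is a dict: "time": time; "q": joint angles; "joint_vel": joint speeds; "joint_torque": joint torques, N m; "tool_pos": TCP position; "tcp_rot": TCP orientation; "wrist_force": force on the tool from outside, world axes, zero at the start; "torque": the same for the moment, N m; "width": opening from 0.0 (shut) to 1.0 (fully open).
Only numpy, scipy, OpenCV 4.12 (cv2) and the standard library are available. Lean on these libraries where they do the work, as an engineer would, in place of code of your own. Each camera call takes 0.05 s, during which the arm holds its last target. There are 200 camera calls.

### The job

Turn the black selector knob on the plate shaker from its middle position to the green dot while the cover is still shut; then lift the clear cover by the dark bar at its front until its red pointer stands at the orange 45-degree mark of the side gauge (within about 5 degrees) and keep it there, so that a colleague can take out the plate. The cover falls shut if let go, so finish while still holding it steady at 45 degrees, with the knob still on the green dot and nothing else on the desk disturbed.

Things in the scene. Friction and masses are not known exactly. Their poses are not given: they have to be found in the camera images.
- shaker: white plate shaker, fixed to the desk. Origin on the desk; x to its back, y left, z up. Front face x = -60 mm, back +80; top face 78 mm high. Plate well under the clear cover at y = -25 to 130 mm, grey panel with the knob at y = -125 to -25. Left of the cover a gauge strip (radius 105 mm about the hinge, up to 110 mm above the top): ticks every 15 degrees, 45 broad orange
- cover (a joint): opening angle of the cover, rad: 0 shut (level), 0.785 = 45 degrees, stop at 1.45; grows as the front edge rises. It falls shut from any angle. The cover weighs 0.2 to 0.45 kg, so lifting takes 1 to 3 N at the bar
- cover_handle (a point): middle of the dark round bar (10 mm thick, 100 mm long, along the shaker's y) in front of the cover, on two side arms 50 mm either side of the middle. Behind it a free gap of 40 mm to the cover and shaker front, only the desk below. Shut, it is 83 mm above the desk; it moves on a circle of radius 173 mm about the hinge. Being round, it turns between fingers that stay upright
- cover_hinge (a point): point on the cover's hinge axis (parallel to the shaker's y) straight behind the bar's middle; when shut, 173 mm behind the bar and at the same height (83 mm)
- selector (a joint): angle of the knob, rad, anticlockwise from above: 0 = middle (white line to the shaker's front, -x); detents at -0.873, 0, +0.873; positive turns the pointing end to the shaker's right (-y). Stops at +-1.0. Turning needs under 0.1 N m; it snaps into the nearest detent
- selector_grip (a point): centre of the knob's upright grip bar, on the knob's axis: 44 mm long, 12 thick, 30 high, black, white line on its pointing half. The point is 105 mm above the desk, the bar's top 11.5 mm higher; its foot 17 mm lower stands on a round skirt of 42 mm diameter; the panel is 27 mm lower. The bar lies along the shaker's x when selector is 0 and turns with it
- selector_points_at (a point): the point on the panel that the knob's white line points at, 36 mm out from the knob's axis; it turns with the knob and coincides with the dot that is chosen
- green_dot: green dot, 12 mm across, printed flat on the panel 36 mm from the knob's axis, at the left or the right detent, 50 degrees from the middle mark (it changes sides from start to start). Origin at its centre
- red_dot: red dot of the same size at the other detent
- tape_1: bystander: loose roll of tan tape lying flat, 98 mm across, 25 mm high. Origin at the centre of its underside
- timer: bystander: loose round white timer with a red dial, 68 mm across, 47 mm high. Origin at the centre of its underside
- tally_counter: bystander: loose small light tally counter, 58x54x26 mm. Origin under its case
- pipette: bystander: loose grey pipette lying on the desk, 286 mm long, 30 mm high, left in front of the shaker. Origin under it

How it is judged:
By the outcome, as a careful person would: the job done as asked, in the order asked, and still so for the second after the job is handed in, while the arm keeps its last pose, push and grip.
It also fails if it takes over 48 s, if anything falls off the work surface, if the arm or the gripper's body presses on something with over 40 N, if the wrist force passes 120 N, or if a joint passes its speed limit or range.

## Working session

There is one attempt and no reset: what is moved stays moved. The work goes in short steps, Python scripts to look and compute and a tool call to move; the robot and the scene stay as the last step left them, time stands still between calls to the robot, and variables do not carry over. Pictures are saved under pics/ and viewed, about 8 in all and at most 12, crops included, and the job is handed in when it is done.

Besides the shell and the picture viewer there is one more tool, called after "Emit:" as name(argument=value, ...), one argument or row to a line, values as JSON. move_arm: Moves the arm, as the interface text tells. Its arguments: {"type":"object","properties":{"deltas":{"type":"array","items":{"type":"array"}},"grip_force":{"type":"number"}},"required":["deltas"]}

```bash
mkdir -p pics
cat > h.py <<'E'
import numpy as np, cv2
from workcell import status, read_camera, camera_info, order
def grab(n,tag):
    im,d=read_camera(n); cv2.imwrite(f'pics/{tag}.png',im[:,:,::-1]); np.savez(f'pics/{tag}.npz',im=im,d=d); return im,d
def pt(n,d,u,v):
    c=camera_info(n);z=d[int(v),int(u)]
    return c['R'].T@(np.linalg.inv(c['K'])@[u,v,1]*z-c['t'])
def ray(n,u,v,h):
    c=camera_info(n);o=-c['R'].T@c['t'];r=c['R'].T@np.linalg.inv(c['K'])@[u,v,1]
    return o+r*(h-o[2])/r[2]
E
python3 - <<'E'
from h import *
for n in('top','side'): grab(n,n+'0')
a=cv2.imread('pics/top0.png');cv2.imwrite('pics/top0.png',a)
print(status.read_state())
for n in('top','side'):
    c=camera_info(n);print(n,(-c['R'].T@c['t']).round(3),c['R'].round(2).tolist())
E
```

```text
{'time': 0.1, 'q': array([-1.35188741e+00,  2.64679251e-01,  1.60526835e+00, -2.90282947e-06,
        1.27370008e+00, -3.69008379e-02]), 'joint_vel': array([ 0.00054618, -0.00157034, -0.00218785,  0.00166973, -0.00041226,
        0.00157384]), 'joint_torque': array([ 3.45355338e-04, -5.16705322e+01, -3.68589985e+01, -1.05813540e-04,
        6.32964220e-03,  1.08094611e-05]), 'tool_pos': array([ 0.17063209, -0.6523205 ,  0.20226892]), 'tcp_rot': array([-3.11390023e+00, -4.00470605e-01,  2.97506372e-04]), 'wrist_force': array([-0.36717026, -0.1433475 , -0.97942644]), 'torque': array([-0.05047099, -0.02693631,  0.03888679]), 'width': 0.9981061917134942}
top [ 0.328 -0.202  1.483] [[-0.02, -1.0, -0.02], [-0.99, 0.02, -0.13], [0.13, 0.02, -0.99]]
side [ 0.444 -1.01   0.767] [[0.99, -0.11, -0.01], [-0.08, -0.63, -0.77], [0.08, 0.77, -0.64]]
```

View pics/top0.png

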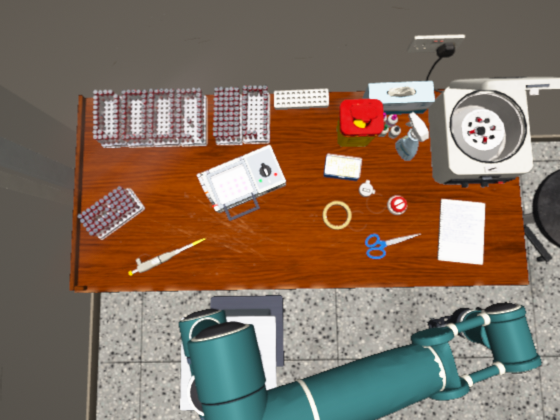

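View pics/side0.png

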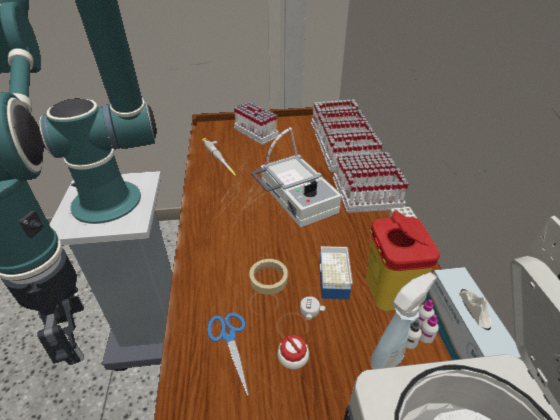

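The top view shows the shaker at about (242,180), rotated. The knob is near (265,170), the bar near (241,212), and the dots near (262,183) and (277,173). I'll zoom in.

Run:
```python
from h import *
a=cv2.imread('pics/top0.png')[135:225,190:295]
b=cv2.imread('pics/side0.png')[120:230,240:350]
A=cv2.resize(a,None,fx=5,fy=5,interpolation=cv2.INTER_CUBIC);cv2.imwrite('pics/c0.png',A)
hs=cv2.cvtColor(cv2.imread('pics/top0.png'),cv2.COLOR_BGR2HSV)
roi=np.zeros(hs.shape[:2],np.uint8);roi[150:205,248:290]=255
for nm,lo,hi in(('g',(40,70,60),(90,255,255)),('r',(0,120,80),(6,255,255)),('k',(0,0,0),(180,255,60))):
    m=cv2.inRange(hs,lo,hi)&roi
    n,l,s,c=cv2.connectedComponentsWithStats(m)
    for i in range(1,n):
        if s[i,4]>2: print(nm,s[i],c[i].round(1),ray('top',*c[i],.078).round(4),ray('top',*c[i],.1165).round(4))
```

```text
g [259 179   3   3   8] [260.1 180.1] [ 0.6049 -0.1211  0.078 ] [ 0.5973 -0.1233  0.1165]
r [274 173   3   3   6] [275.2 173.8] [ 0.6254 -0.1719  0.078 ] [ 0.6173 -0.1727  0.1165]
```

View pics/c0.png

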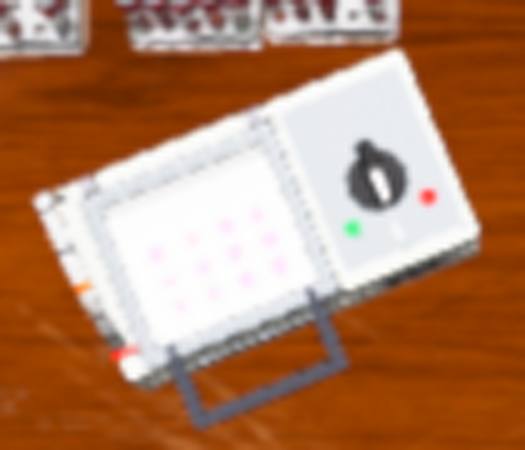

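Green lies on the shaker's left (+y), so selector must go to -0.873, clockwise from above. In the crop the bar ends are near (200,422) and (345,360).

```bash
cat >> h.py <<'E'
G=np.array([.6049,-.1211]);Rd=np.array([.6254,-.1719])
E
python3 - <<'E'
from h import *
for u,v,h in((230,219.4,.083),(259,207,.083),(265.5,171.2,.09),(190+400/5,135+50/5,.078),(190+480/5,135+237/5,.078)):
    print(u,v,ray('top',u,v,h).round(4))
# side view dots & bar
hs=cv2.cvtColor(cv2.imread('pics/side0.png'),cv2.COLOR_BGR2HSV)
roi=np.zeros(hs.shape[:2],np.uint8);roi[150:225,255:345]=255
for nm,lo,hi in(('g',(40,60,60),(90,255,255)),('r',(0,110,80),(6,255,255)),('k',(0,0,0),(180,255,45))):
    m=cv2.inRange(hs,lo,hi)&roi
    n,l,s,c=cv2.connectedComponentsWithStats(m)
    for i in range(1,n):
        if s[i,4]>3: print(nm,s[i],c[i].round(1),ray('side',*c[i],.078).round(4))
b=cv2.imread('pics/side0.png')[125:230,240:350]
cv2.imwrite('pics/c1.png',cv2.resize(b,None,fx=5,fy=5,interpolation=cv2.INTER_CUBIC))
E
```

```text
230 219.4 [ 0.4738 -0.0202  0.083 ]
259 207 [ 0.5134 -0.1166  0.083 ]
265.5 171.2 [ 0.6325 -0.14    0.09  ]
270.0 145.0 [ 0.7255 -0.1559  0.078 ]
286.0 182.4 [ 0.5954 -0.2077  0.078 ]
g [296 189   4   3   9] [297.7 190.1] [ 0.6051 -0.1173  0.078 ]
r [264 162   3   2   5] [265.2 162.4] [0.5225 0.0448 0.078 ]
r [307 200   3   2   6] [308.  200.5] [ 0.6269 -0.1699  0.078 ]
k [304 182  12  14 119] [310.2 189.2] [ 0.643  -0.1177  0.078 ]
```

View pics/c1.png

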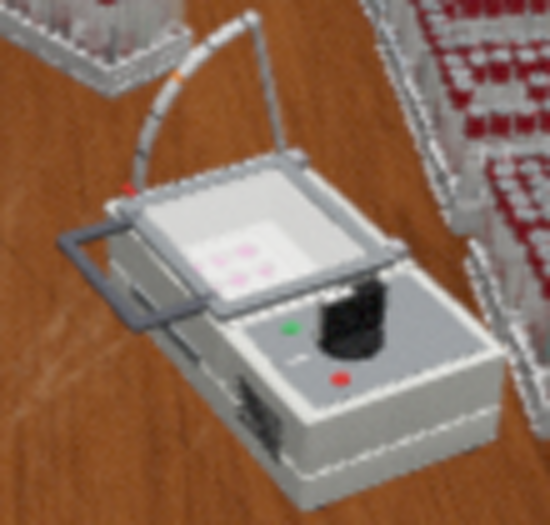

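Both views agree to about 3 mm: yaw is 22.3°, the knob axis is at (.637,-.136) and the bar middle is near (.492,-.066). Next I'll travel to the knob.

Emit:
move_arm(
  deltas=[
    [[0,0,0],[0.3,0.33,0],0],
    [[0,0,0],[0.6,0.67,0],0],
    [[0,0,0],[0.9,1.0,0],0],
  ],
  grip_force=30,
)

```text
time: 0.48
tool_pos: [0.2613, -0.5517, 0.2027]
tcp_rot: [-3.115, -0.4, 0.0]
wrist_force: [0.2, -0.9, 1.0]
width: 0.498
```

Emit:
move_arm(
  deltas=[
    [[0,0,0],[0.3,0.33,0],0],
    [[0,0,0],[0.6,0.67,0],0],
    [[0,0,0],[0.9,1.0,0],0],
  ],
)

```text
time: 0.85
tool_pos: [0.3514, -0.4515, 0.2029]
tcp_rot: [-3.115, -0.4, 0.001]
wrist_force: [0.9, -0.3, 0.6]
width: 0.5
```

Emit:
move_arm(
  deltas=[
    [[0,0,0],[0.3,0.33,0],0],
    [[0,0,0],[0.6,0.67,0],0],
    [[0,0,0],[0.9,1.0,0],0],
  ],
)

```text
time: 1.23
tool_pos: [0.4413, -0.3516, 0.203]
tcp_rot: [-3.115, -0.401, 0.001]
wrist_force: [0.5, -0.5, 0.6]
width: 0.501
```

Emit:
move_arm(
  deltas=[
    [[0,0,0],[0.3,0.33,0],0],
    [[0,0,0],[0.6,0.67,0],0],
    [[0,0,0],[0.9,1.0,0],0],
  ],
)

```text
time: 1.6
tool_pos: [0.5313, -0.2516, 0.203]
tcp_rot: [-3.116, -0.401, 0.001]
wrist_force: [1.1, -1.1, 0.5]
width: 0.503
```

Emit:
move_arm(
  deltas=[
    [[0,0,0.04],[0.3,0.33,0],0],
    [[0,0,0.0845],[0.6,0.67,0],0],
    [[0,0,0.0845],[0.9,1.0,0],0],
    [[0,0,0.0845],[0.9,1.0,0],0],
  ],
)

```text
time: 2.1
tool_pos: [0.622, -0.1504, 0.2026]
tcp_rot: [-3.08, -0.612, 0.001]
wrist_force: [0.1, 0.3, 0.7]
width: 0.499
```

Run:
```python
from h import *
s=status.read_state();print(s['time'],s['q'].round(3),s['tool_pos'].round(4),s['tcp_rot'].round(3),s['width'])
```

```text
2.1 [-2.770e-01  2.000e-01  1.684e+00  1.000e-03  1.259e+00  9.020e-01] [ 0.622  -0.1504  0.2026] [-3.08e+00 -6.12e-01  1.00e-03] 0.4985097764419972
```

Emit:
move_arm(
  deltas=[
    [[0,0,0],[0.15,0.14,-0.2],0],
    [[0,0,0],[0.15,0.14,-0.5],0],
    [[0,0,0],[0.15,0.14,-0.8],0],
    [[0,0,0],[0.15,0.14,-0.8],0],
  ],
)

```text
time: 2.6
tool_pos: [0.6322, -0.1385, 0.1186]
tcp_rot: [-3.079, -0.604, 0.012]
wrist_force: [-0.7, 0.6, -0.1]
width: 0.501
```

Run:
```python
from h import *
grab('side','s1');
a=cv2.imread('pics/s1.png')[100:240,220:380];cv2.imwrite('pics/c2.png',cv2.resize(a,None,fx=4,fy=4,interpolation=cv2.INTER_CUBIC))
```

```text
(no output)
```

View pics/c2.png

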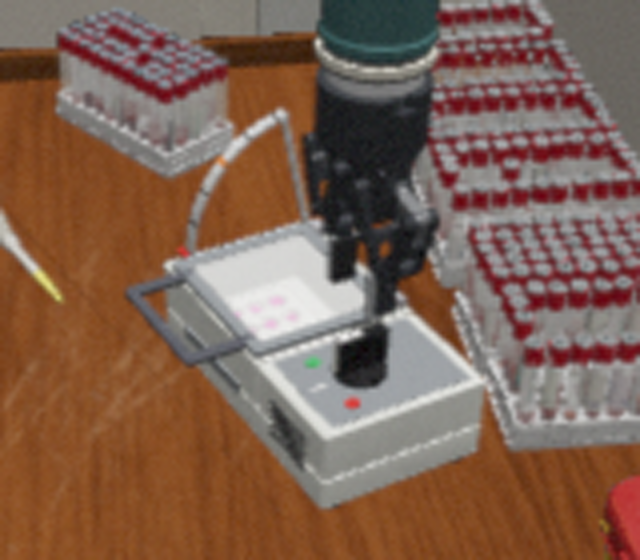

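Run:
```python
from h import *
c=camera_info('side')
def pr(X):
    p=c['K']@(c['R']@np.array(X)+c['t']);return ((p[:2]/p[2]-[220,100])*4).round(0)
s=status.read_state();p=s['tool_pos'];print(p,s['tcp_rot'])
j=np.array([.38,-.925,0]);
for k in(-.028,-.021,0,.021,.028):print(k,pr(p+[0,0,.006]+k*j))
x=np.array([.925,.38,0]);K=np.array([.637,-.136,.1165])
for k in(-.022,0,.022):print(pr(K+k*x), pr(K+k*x-[0,0,.03]))
```

```text
[ 0.63387463 -0.13895723  0.12102684] [-3.08074564 -0.60471101  0.00663974]
-0.028 [336. 301.]
-0.021 [341. 306.]
0 [357. 321.]
0.021 [373. 336.]
0.028 [379. 341.]
[334. 339.] [333. 372.]
[360. 330.] [358. 363.]
[385. 321.] [383. 354.]
```

Run:
```python
from h import *
d=np.load('pics/s1.npz');im,D=d['im'],d['d']
for u in(304,306,308,310,312,314,316):
    print(u,[(v,int(im[v,u].sum()//3),*(pt('side',D,u,v)*1000).round(0).astype(int)) for v in range(160,192,3)])
```

```text
304 [(160, 48, np.int64(619), np.int64(-122), np.int64(186)), (163, 33, np.int64(619), np.int64(-123), np.int64(177)), (166, 30, np.int64(620), np.int64(-123), np.int64(166)), (169, 33, np.int64(621), np.int64(-119), np.int64(153)), (172, 210, np.int64(638), np.int64(-37), np.int64(86)), (175, 211, np.int64(635), np.int64(-53), np.int64(86)), (178, 208, np.int64(633), np.int64(-67), np.int64(84)), (181, 141, np.int64(629), np.int64(-85), np.int64(86)), (184, 183, np.int64(619), np.int64(-140), np.int64(116)), (187, 77, np.int64(618), np.int64(-146), np.int64(109)), (190, 69, np.int64(618), np.int64(-148), np.int64(100))]
306 [(160, 29, np.int64(626), np.int64(-116), np.int64(182)), (163, 25, np.int64(626), np.int64(-117), np.int64(172)), (166, 28, np.int64(627), np.int64(-115), np.int64(161)), (169, 63, np.int64(627), np.int64(-118), np.int64(152)), (172, 211, np.int64(644), np.int64(-38), np.int64(86)), (175, 210, np.int64(642), np.int64(-51), np.int64(84)), (178, 187, np.int64(638), np.int64(-70), np.int64(86)), (181, 106, np.int64(636), np.int64(-85), np.int64(86)), (184, 225, np.
[... 2603 characters left out ...]
.int64(102)), (190, 28, np.int64(649), np.int64(-140), np.int64(91))]
316 [(160, 59, np.int64(643), np.int64(-166), np.int64(212)), (163, 66, np.int64(716), np.int64(140), np.int64(-2)), (166, 30, np.int64(640), np.int64(-184), np.int64(205)), (169, 31, np.int64(639), np.int64(-188), np.int64(198)), (172, 32, np.int64(644), np.int64(-172), np.int64(177)), (175, 38, np.int64(645), np.int64(-171), np.int64(167)), (178, 110, np.int64(648), np.int64(-161), np.int64(149)), (181, 120, np.int64(656), np.int64(-130), np.int64(116)), (184, 52, np.int64(655), np.int64(-136), np.int64(110)), (187, 61, np.int64(656), np.int64(-134), np.int64(98)), (190, 101, np.int64(657), np.int64(-133), np.int64(86))]
```

Run:
```python
from h import *
im,D=grab('side','s2')
s=status.read_state();print(s['tool_pos'])
for u in(304,306,308,314):
    print(u,[(v,*(int(q) for q in pt('side',D,u,v)*1000)) for v in range(164,190,2)])
```

```text
[ 0.63531701 -0.13931543  0.12292326]
304 [(164, 620, -117, 169), (166, 619, -122, 166), (168, 620, -120, 158), (170, 620, -120, 150), (172, 637, -38, 86), (174, 635, -50, 87), (176, 633, -58, 85), (178, 631, -70, 87), (180, 629, -81, 87), (182, 629, -86, 83), (184, 618, -143, 118), (186, 618, -145, 112), (188, 617, -147, 107)]
306 [(164, 626, -118, 169), (166, 626, -118, 163), (168, 627, -115, 154), (170, 444, -1009, 767), (172, 644, -36, 84), (174, 641, -49, 86), (176, 640, -56, 83), (178, 637, -72, 87), (180, 635, -82, 87), (182, 649, -20, 33), (184, 624, -140, 116), (186, 623, -147, 113), (188, 624, -145, 104)]
308 [(164, 632, -116, 168), (166, 632, -114, 160), (168, 633, -113, 151), (170, 652, -27, 85), (172, 649, -39, 86), (174, 648, -48, 85), (176, 647, -55, 82), (178, 644, -70, 85), (180, 643, -75, 81), (182, 653, -30, 40), (184, 630, -139, 114), (186, 628, -149, 114), (188, 630, -142, 102)]
314 [(164, 636, -174, 205), (166, 636, -175, 199), (168, 637, -174, 192), (170, 639, -165, 179), (172, 639, -168, 175), (174, 639, -170, 169), (176, 639, -169, 162), (178, 640, -165, 153), (180, 665, -60, 69), (182, 649, -133, 115), (184, 648, -137, 111), (186, 649, -137, 104), (188, 649, -136, 96)]
```

Depth puts the fingertips at z≈.149, while the reported TCP is at .123. I'll close the fingers in the air above the knob and see how far they swing forward.

Emit:
move_arm(
  deltas=[
    [[0,0,0],[0,0,0.1],1],
    [[0,0,0],[0,0,0.1],1],
    [[0,0,0],[0,0,0.1],1],
    [[0,0,0],[0,0,0.1],1],
  ],
)

```text
time: 3.2
tool_pos: [0.6359, -0.139, 0.1338]
tcp_rot: [3.082, 0.606, 0.001]
wrist_force: [-0.7, 0.2, 0.1]
width: 0.002
```

Run:
```python
from h import *
im,D=grab('side','s3')
s=status.read_state();print(s['tool_pos'],s['width'],s['tcp_rot'])
for u in(304,306,308,310,312,314):
    print(u,[(v,*(int(q) for q in pt('side',D,u,v)*1000)) for v in range(168,188,2)])
```

```text
[ 0.6357115  -0.13898721  0.13355762] 0.0010781264950483899 [3.08247211e+00 6.06557060e-01 4.61342127e-05]
304 [(168, 641, -14, 85), (170, 639, -25, 85), (172, 637, -36, 85), (174, 635, -47, 85), (176, 633, -58, 85), (178, 632, -69, 86), (180, 630, -80, 86), (182, 629, -85, 83), (184, 617, -144, 119), (186, 617, -148, 115)]
306 [(168, 647, -19, 88), (170, 645, -27, 85), (172, 644, -35, 84), (174, 642, -46, 83), (176, 641, -54, 82), (178, 638, -69, 85), (180, 636, -79, 85), (182, 648, -21, 34), (184, 623, -145, 119), (186, 623, -148, 114)]
308 [(168, 627, -142, 172), (170, 627, -143, 166), (172, 650, -36, 84), (174, 648, -48, 85), (176, 645, -61, 86), (178, 643, -73, 87), (180, 643, -77, 83), (182, 654, -25, 37), (184, 629, -142, 117), (186, 630, -143, 109)]
310 [(168, 632, -147, 175), (170, 632, -146, 167), (172, 657, -36, 83), (174, 655, -46, 82), (176, 652, -58, 84), (178, 650, -72, 86), (180, 649, -75, 81), (182, 637, -134, 117), (184, 636, -140, 114), (186, 636, -141, 108)]
312 [(168, 636, -154, 179), (170, 637, -150, 169), (172, 662, -41, 86), (174, 660, -51, 85), (176, 658, -62, 86), (178, 655, -75, 88), (180, 661, -50, 61), (182, 643, -133, 115), (184, 642, -139, 113), (186, 642, -141, 108)]
314 [(168, 642, -148, 175), (170, 644, -144, 165), (172, 668, -43, 87), (174, 665, -56, 89), (176, 665, -60, 84), (178, 663, -70, 84), (180, 666, -58, 67), (182, 648, -134, 116), (184, 649, -134, 108), (186, 649, -136, 103)]
```

The shut tips also sit about 28 mm above the reported TCP in the image. I'll reopen, go down to TCP z .094 (safe either way), and look again.

Emit:
move_arm(
  deltas=[
    [[0,0,0],[0.01,0.02,0],0],
    [[0,0,0],[0.01,0.02,0],0],
    [[0,0,0],[0.01,0.02,-0.2],0],
    [[0,0,0],[0.01,0.02,-0.39],0],
    [[0,0,0],[0.01,0.02,-0.39],0],
    [[0,0,0],[0.01,0.02,-0.39],0],
  ],
)

```text
time: 4.0
tool_pos: [0.6365, -0.137, 0.0938]
tcp_rot: [-3.082, -0.606, 0.002]
wrist_force: [-0.1, -0.2, -0.3]
width: 0.502
```

Run:
```python
from h import *
im,D=grab('side','s4')
s=status.read_state();print(s['tool_pos'],s['width'],s['wrist_force'])
a=cv2.imread('pics/s4.png')[130:220,260:360];cv2.imwrite('pics/c4.png',cv2.resize(a,None,fx=6,fy=6,interpolation=cv2.INTER_CUBIC))
for u in(304,306,308,313,315):
    print(u,[(v,*(int(q) for q in pt('side',D,u,v)*1000)) for v in range(172,196,2)])
```

```text
[ 0.63700203 -0.13712822  0.09455367] 0.499007044001172 [ 0.60708095  0.32151266 -0.12420623]
304 [(172, 621, -117, 142), (174, 621, -118, 135), (176, 621, -119, 129), (178, 632, -68, 85), (180, 630, -78, 85), (182, 629, -86, 83), (184, 618, -140, 116), (186, 617, -147, 114), (188, 617, -147, 107), (190, 617, -150, 102), (192, 618, -147, 92), (194, 618, -146, 84)]
306 [(172, 627, -117, 141), (174, 627, -118, 135), (176, 628, -116, 126), (178, 637, -72, 88), (180, 635, -83, 88), (182, 648, -22, 35), (184, 624, -140, 115), (186, 622, -150, 116), (188, 624, -145, 105), (190, 624, -147, 99), (192, 624, -145, 90), (194, 623, -151, 87)]
308 [(172, 633, -114, 139), (174, 634, -113, 131), (176, 634, -113, 124), (178, 643, -75, 89), (180, 642, -79, 84), (182, 653, -29, 40), (184, 629, -143, 117), (186, 629, -146, 112), (188, 629, -146, 105), (190, 630, -143, 95), (192, 630, -146, 90), (194, 629, -152, 88)]
313 [(172, 636, -166, 174), (174, 636, -168, 168), (176, 637, -165, 160), (178, 637, -166, 154), (180, 638, -164, 145), (182, 638, -167, 141), (184, 639, -164, 131), (186, 639, -167, 127), (188, 646, -140, 99), (190, 646, -140, 92), (192, 646, -142, 86), (194, 644, -152, 86)]
315 [(172, 641, -170, 176), (174, 641, -171, 170), (176, 643, -166, 160), (178, 642, -169, 155), (180, 643, -170, 149), (182, 642, -173, 145), (184, 644, -169, 135), (186, 652, -137, 103), (188, 652, -136, 95), (190, 654, -132, 85), (192, 651, -144, 86), (194, 650, -153, 86)]
```

View pics/c4.png

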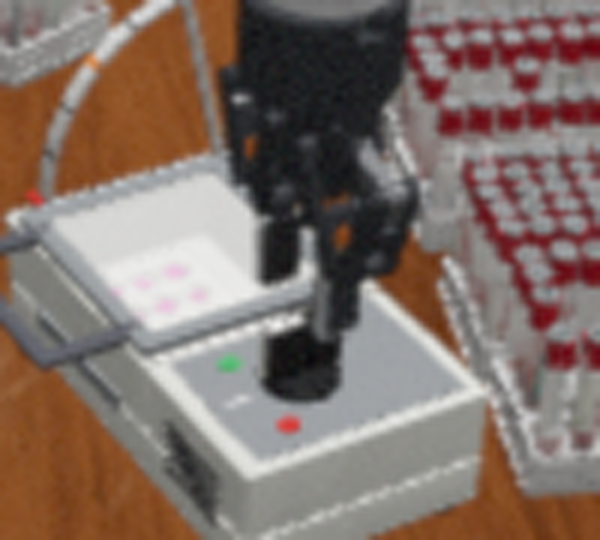

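The tips are about 29 mm above the reported TCP, still above the knob's top. I'll descend about 30 mm in small steps and watch the force.

Emit:
move_arm(
  deltas=[
    [[0,0,0],[0,0,-0.1],0],
    [[0,0,0],[0,0,-0.2],0],
    [[0,0,0],[0,0,-0.2],0],
  ],
)

```text
time: 4.42
tool_pos: [0.6355, -0.1367, 0.0729]
tcp_rot: [-3.081, -0.606, 0.004]
wrist_force: [0.1, -0.1, 0.1]
width: 0.499
```

Emit:
move_arm(
  deltas=[
    [[0,0,0],[0,0,-0.05],0],
    [[0,0,0],[0,0,-0.09],0],
    [[0,0,0],[0,0,-0.09],0],
  ],
)

```text
time: 4.8
tool_pos: [0.6365, -0.137, 0.065]
tcp_rot: [-3.082, -0.606, 0.001]
wrist_force: [-0.6, 0.1, -0.7]
width: 0.498
```

No contact at .065, so the TCP offset is real. Closing on the grip bar.

Emit:
move_arm(
  deltas=[
    [[0,0,0],[0,0,0],1],
    [[0,0,0],[0,0,0],1],
    [[0,0,0],[0,0,0],1],
    [[0,0,0],[0,0,0],1],
  ],
  grip_force=30,
)

```text
time: 5.3
tool_pos: [0.637, -0.137, 0.0659]
tcp_rot: [3.082, 0.606, 0.001]
wrist_force: [-0.5, 0.8, 2.6]
width: 0.134
```

Emit:
move_arm(
  deltas=[
    [[0,0,-0.1],[0,0,0],1],
    [[0,0,-0.2],[0,0,0],1],
    [[0,0,-0.3],[0,0,0],1],
    [[0,0,-0.4],[0,0,0],1],
    [[0,0,-0.5],[0,0,0],1],
    [[0,0,-0.56],[0,0,0],1],
    [[0,0,-0.56],[0,0,0],1],
    [[0,0,-0.56],[0,0,0],1],
  ],
)

```text
time: 6.3
tool_pos: [0.6369, -0.138, 0.0658]
tcp_rot: [3.047, -0.761, 0.001]
wrist_force: [-0.7, -4.1, 2.5]
width: 0.129
```

Emit:
move_arm(
  deltas=[
    [[0,0,0],[0,0,0],0],
    [[0,0,0],[0,0,0],0],
    [[0,0,0],[0,0,0.3],0],
    [[0,0,0],[0,0,0.7],0],
    [[0,0,0],[0,0,1],0],
    [[0,0,0],[0,0,1],0],
  ],
)

```text
time: 7.05
tool_pos: [0.6393, -0.1371, 0.1691]
tcp_rot: [-3.047, 0.763, -0.01]
wrist_force: [1.4, -0.6, -0.3]
width: 0.498
```

Run:
```python
from h import *
im,D=grab('side','s5')
s=status.read_state();print(s['time'],s['tool_pos'],s['width'],s['wrist_force'],s['q'].round(2),s['tcp_rot'])
a=cv2.imread('pics/s5.png')[120:220,250:360];cv2.imwrite('pics/c5.png',cv2.resize(a,None,fx=6,fy=6,interpolation=cv2.INTER_CUBIC))
```

```text
7.1 [ 0.63779306 -0.13679959  0.16674653] 0.5015724348698508 [-0.0624017   1.13843926 -0.32550695] [-0.25  0.24  1.7   0.    1.2   1.81] [-3.04709025  0.7628639  -0.00441443]
```

View pics/c5.png

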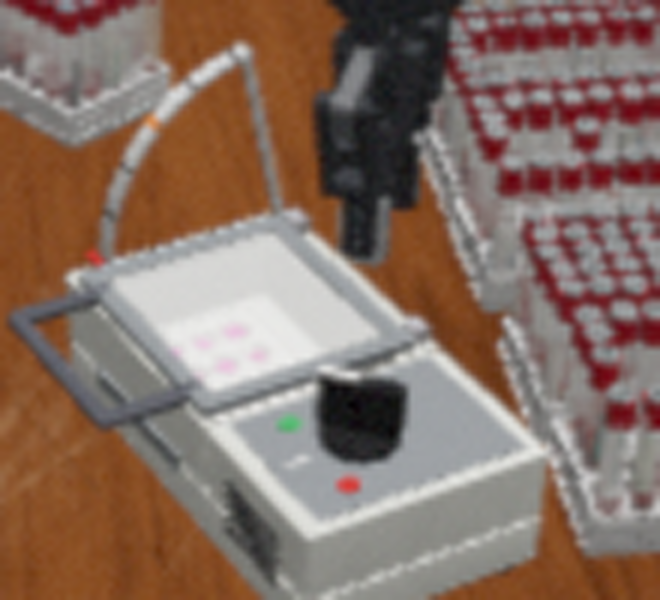

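The knob has turned, and its white line now points to the green side. Refining the bar from the side view, and checking both end estimates.

Run:
```python
from h import *
for u,v in((253,173.6),(268,190)): print(ray('side',u,v,.083))
# bar centre line: dark pixels by depth in s5, above desk, in front of shaker
x=np.array([.925,.379]);y=np.array([-.379,.925]);K=np.array([.637,-.1363])
for n,t in(('side','s5'),('top','top0')):
    f=np.load(f'pics/{t}.npz');im,D=f['im'],f['d'];P=[]
    for v in range(130,230):
        for u in range(215,300):
            if D[v,u]>0:
                p=pt(n,D,u,v);q=p[:2]-K
                if .07<p[2]<.1 and -.17<q@x<-.07 and 0<q@y<.25: P.append((*p,q@x,q@y))
    P=np.array(P);b=P[P[:,3]<np.percentile(P[:,3],5)+.012]
    print(n,len(P),len(b),'mean',b.mean(0).round(4),'y range',b[:,4].min(),b[:,4].max(),'fit',np.polyfit(b[:,4],b[:,3],1))
```

```text
[ 0.47805157 -0.02189282  0.083     ]
[ 0.51664371 -0.11243776  0.083     ]Traceback (most recent call last):
  File "<stdin>", line 10, in <module>
  File "h.py", line 6, in pt
    c=camera_info(n);z=d[int(v),int(u)]
ValueError: time passes only in moves, steps and waits
```

The two views put the bar middle at (.4955,-.068). Moving over it and turning the jaws across the bar.

Emit:
move_arm(
  deltas=[
    [[0,0,0.11],[-0.15,0.1,0],0],
    [[0,0,0.22],[-0.3,0.2,0],0],
    [[0,0,0.33],[-0.45,0.3,0],0],
    [[0,0,0.44],[-0.6,0.4,0],0],
    [[0,0,0.55],[-0.7,0.4,0],0],
    [[0,0,0.66],[-0.8,0.4,0],0],
    [[0,0,0.78],[-0.8,0.4,0],0],
    [[0,0,0.78],[-0.8,0.4,0],0],
  ],
)

```text
time: 8.1
tool_pos: [0.5554, -0.0965, 0.1634]
tcp_rot: [-2.931, -1.124, 0.004]
wrist_force: [-0.4, 0.2, -0.7]
width: 0.5
```

Emit:
move_arm(
  deltas=[
    [[0,0,0.11],[-0.2,0.1,0],0],
    [[0,0,0.22],[-0.4,0.2,0],0],
    [[0,0,0.33],[-0.6,0.29,0],0],
    [[0,0,0.44],[-0.62,0.29,0],0],
    [[0,0,0.55],[-0.62,0.29,0],0],
    [[0,0,0.66],[-0.62,0.29,0],0],
    [[0,0,0.78],[-0.62,0.29,0],0],
    [[0,0,0.78],[-0.62,0.29,0],0],
    [[0,0,0.78],[-0.62,0.29,0],0],
  ],
)

```text
time: 9.22
tool_pos: [0.4944, -0.0679, 0.1648]
tcp_rot: [-1.756, -2.604, 0.001]
wrist_force: [-0.4, 0.1, 0.6]
width: 0.502
```

Emit:
move_arm(
  deltas=[
    [[0,0,0],[0,0,-0.3],0],
    [[0,0,0],[0,0,-0.6],0],
    [[0,0,0],[0,0,-0.75],0],
    [[0,0,0],[0,0,-0.75],0],
  ],
)

```text
time: 9.72
tool_pos: [0.4937, -0.0678, 0.0893]
tcp_rot: [-1.751, -2.605, 0.002]
wrist_force: [-0.5, -0.6, -0.4]
width: 0.502
```

Run:
```python
from h import *
im,D=grab('side','s6'); im2,_=grab('top','t6')
print(status.read_state()['tool_pos'])
a=cv2.imread('pics/s6.png')[130:220,230:340];a=cv2.resize(a,None,fx=4.5,fy=4.5,interpolation=cv2.INTER_CUBIC)
b=cv2.imread('pics/t6.png')[140:220,230:295];b=cv2.resize(b,(int(65*405/80*.9),405),interpolation=cv2.INTER_CUBIC)
cv2.imwrite('pics/c6.png',np.hstack([a,b]))
```

```text
[ 0.49554491 -0.06817835  0.09130539]
```

View pics/c6.png

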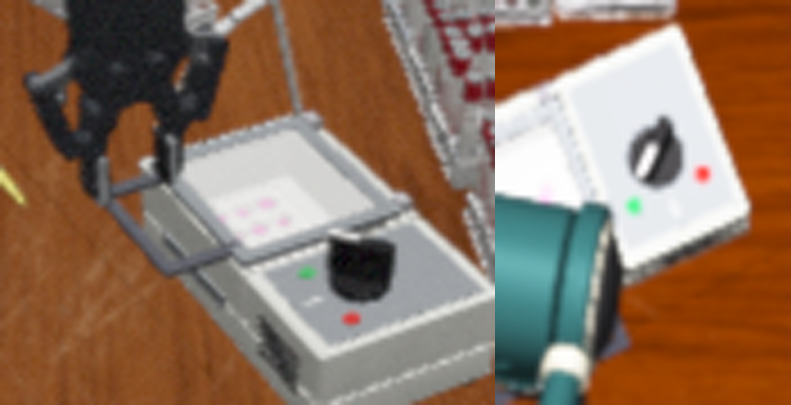

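The knob's line points at the green dot in the top view. In the side view the fingertips, at (97,197) and (170,180), straddle the bar's middle. Descending, then gripping.

Emit:
move_arm(
  deltas=[
    [[0,0,0],[0,0,-0.2],0],
    [[0,0,0],[0,0,-0.4],0],
    [[0,0,0],[0,0,-0.54],0],
    [[0,0,0],[0,0,-0.54],0],
  ],
)

```text
time: 10.32
tool_pos: [0.4944, -0.068, 0.0361]
tcp_rot: [-1.75, -2.608, 0.001]
wrist_force: [-1.0, 0.6, -0.6]
width: 0.496
```

Emit:
move_arm(
  deltas=[
    [[0,0,0],[0,0,0],1],
    [[0,0,0],[0,0,0],1],
    [[0,0,0],[0,0,0],1],
    [[0,0,0],[0,0,0],1],
  ],
  grip_force=40,
)

```text
time: 10.82
tool_pos: [0.4951, -0.0685, 0.0376]
tcp_rot: [1.75, 2.608, -0.0]
wrist_force: [-3.7, -1.8, 6.3]
width: 0.102
```

Run:
```python
from h import *
grab('side','s7')
s=status.read_state();print(s['tool_pos'],s['wrist_force'],s['width'])
a=cv2.imread('pics/s7.png')[120:220,225:335];cv2.imwrite('pics/c7.png',cv2.resize(a,None,fx=5,fy=5,interpolation=cv2.INTER_CUBIC))
```

```text
[ 0.4951173  -0.06843607  0.03752848] [-3.02084295 -0.91830477  5.6047809 ] 0.10074528976325586
```

View pics/c7.png

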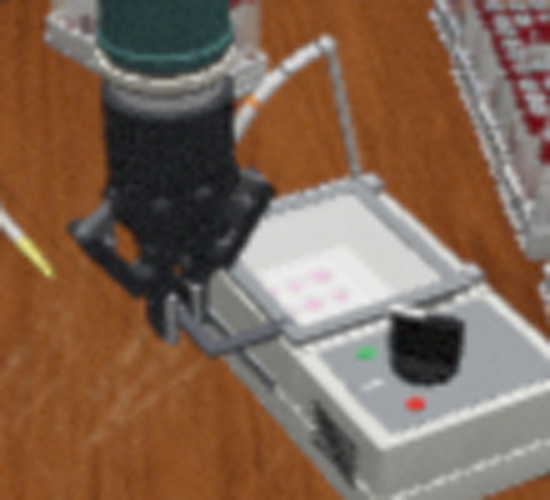

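Gripped: the width matches a 10 mm bar. Lifting along the arc to 30° first.

Emit:
move_arm(
  deltas=[
    [[0,0,0],[0.006,0.003,0.15],1],
    [[0,0,0],[0.024,0.01,0.3],1],
    [[0,0,0],[0.055,0.022,0.448],1],
    [[0,0,0],[0.096,0.039,0.592],1],
    [[0,0,0],[0.15,0.061,0.731],1],
    [[0,0,0],[0.215,0.088,0.865],1],
    [[0,0,0],[0.215,0.088,0.865],1],
    [[0,0,0],[0.215,0.088,0.865],1],
  ],
)

```text
time: 11.88
tool_pos: [0.5153, -0.0603, 0.1241]
tcp_rot: [-1.75, -2.609, 0.005]
wrist_force: [-3.7, -7.2, 0.9]
width: 0.1
```

Run:
```python
from h import *
grab('side','s8')
s=status.read_state();print(s['tool_pos'],s['wrist_force'],s['width'])
a=cv2.imread('pics/s8.png')[90:220,225:335];cv2.imwrite('pics/c8.png',cv2.resize(a,None,fx=4.5,fy=4.5,interpolation=cv2.INTER_CUBIC))
```

```text
[ 0.51525571 -0.06030762  0.12403088] [-3.21103253 -7.98707104  1.10710291] 0.09750026688243853
```

View pics/c8.png

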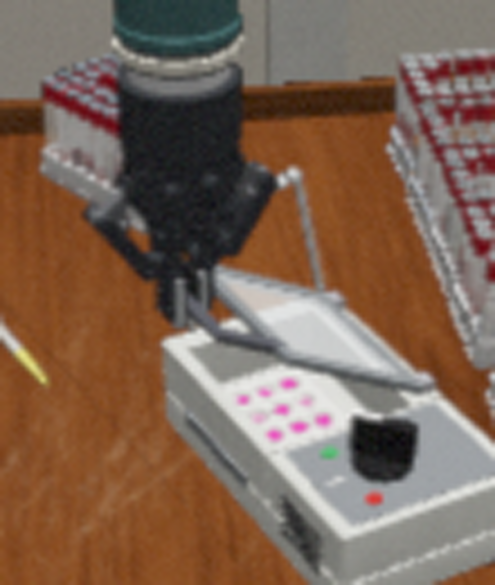

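The cover is rising cleanly with the bar held. Continuing to 45°.

Emit:
move_arm(
  deltas=[
    [[0,0,0],[0.076,0.031,0.127],1],
    [[0,0,0],[0.161,0.066,0.247],1],
    [[0,0,0],[0.255,0.104,0.358],1],
    [[0,0,0],[0.255,0.104,0.358],1],
    [[0,0,0],[0.255,0.104,0.358],1],
  ],
)

```text
time: 12.55
tool_pos: [0.54, -0.0505, 0.1611]
tcp_rot: [-1.75, -2.608, 0.007]
wrist_force: [-10.0, -8.0, 9.4]
width: 0.1
```

Run:
```python
from h import *
grab('side','s9');grab('top','t9')
s=status.read_state();print(s['time'],s['tool_pos'],s['wrist_force'],s['width'])
a=cv2.imread('pics/s9.png')[90:220,225:335];a=cv2.resize(a,(423,500),interpolation=cv2.INTER_CUBIC)
b=cv2.imread('pics/t9.png')[140:220,185:295];b=cv2.resize(b,(370,270),interpolation=cv2.INTER_CUBIC)
o=np.zeros((500,793,3),np.uint8);o[:,:423]=a;o[:270,423:]=b
cv2.imwrite('pics/c9.png',o)
```

```text
12.65 [ 0.53987156 -0.05051895  0.16096545] [-9.1995502  -8.10022008  8.52865823] 0.09819239172354242
```

View pics/c9.png

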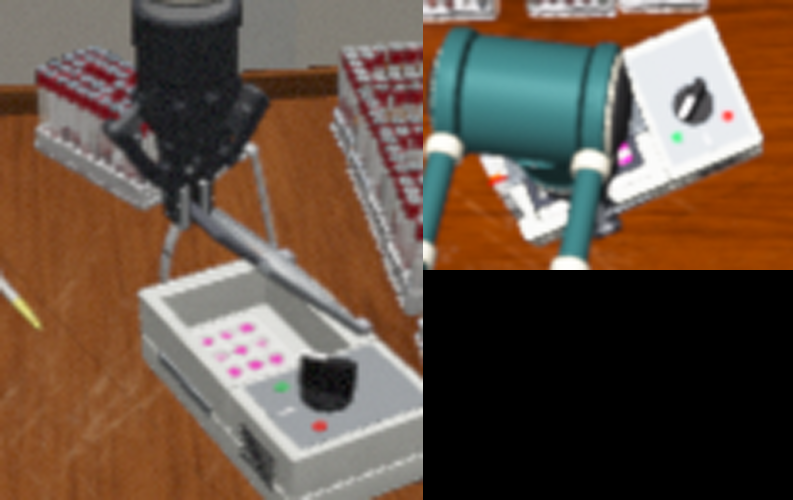

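The knob is still on green. In the top view the red pointer sits beside the orange tick at about (497,180). Checking that with masks.

Run:
```python
from h import *
for t in('top0','t9'):
    hs=cv2.cvtColor(cv2.imread(f'pics/{t}.png'),cv2.COLOR_BGR2HSV)[180:212,194:222]
    print(t);
    for nm,lo,hi in(('red',(0,150,150),(5,255,255)),('or',(8,140,205),(20,255,255))):
        m=cv2.inRange(hs,lo,hi); n,l,s,c=cv2.connectedComponentsWithStats(m)
        for i in range(1,n): print(nm,s[i,4],c[i]+[194,180])
    
a=cv2.imread('pics/t9.png')[172:216,192:226];cv2.imwrite('pics/c10.png',cv2.resize(a,None,fx=14,fy=13,interpolation=cv2.INTER_NEAREST))
# expected pointer pixel vs angle, calibrated by the shut pointer
c=camera_info('top')
xs=np.array([.926,.378,0])
u0,v0=190+122/5,135+355/5
p0=ray('top',u0,v0,.083); print('shut pointer',p0)
H=p0+xs*.105; H[2]=.083
for th in(35,40,45,50,55):
    t=np.radians(th);X=H-xs*.105*np.cos(t)+[0,0,.105*np.sin(t)]
    p=c['K']@(c['R']@X+c['t']);print(th,(p[:2]/p[2]).round(1))
```

```text
top0
red 2 [213.  205.5]
or 3 [205.33333333 192.33333333]
t9
red 4 [206.5 193. ]
or 4 [205.75 192.25]
shut pointer [0.51949465 0.0316795  0.083     ]
35 [209.  198.1]
40 [208.  196.1]
45 [206.9 194. ]
50 [205.7 191.8]
55 [204.5 189.4]
```

View pics/c10.png

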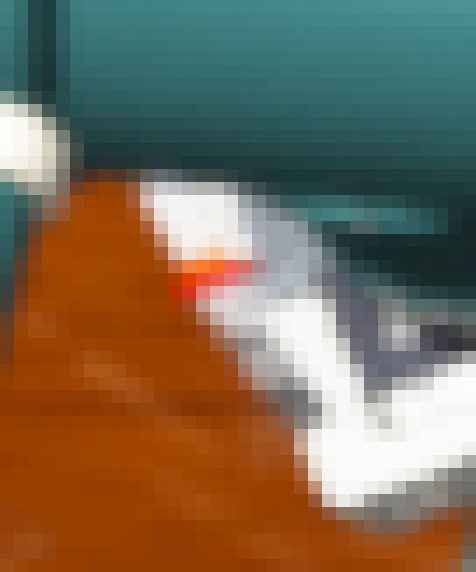

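The red pointer overlaps the orange tick: rows 193 and 192.3, about 2° per row. The bar's rise gives 45.5°. Handing in.

Run:
```python
from h import *
s=status.read_state();print(s['time'],s['tool_pos'].round(4),s['wrist_force'].round(1),s['width'])
print(order.finish_job())
```

```text
12.65 [ 0.5399 -0.0505  0.161 ] [-9.2 -8.1  8.5] 0.09819239172354242
the job is handed in; nothing more can be done
None
```

I turned the knob to the green dot with the cover shut. I then lifted the cover by its bar to 45° and handed the job in at 12.65 s with the gripper still holding it at 40 N.

**Last checks**
- **Knob:** the top view taken at the end shows its white line pointing at the green dot.
- **Cover angle:** the red pointer overlaps the orange 45° mark to within about 2°. The rise of the bar gives about 45.5°.
- **Grip:** the opening still matches the bar. The wrist force was about 15 N, small against the 120 N limit, and came mostly from the bar being held on its arc.
- **Other items:** the gripper only worked around the knob and the bar. I did not do a separate before-and-after check of the loose items.

**One disagreement:** the cameras showed the fingertips 26–30 mm farther back than the reported tool point. I set the heights from the images, and reaching z = 0.065 at the knob without contact confirmed the offset.

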